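Release the safety catch of a test jig's hood, open it and take the module out

TASK

The hood of the blue and grey test jig has popped up a little but is still held by its hidden safety catch: reach under the raised front edge, feel for the sprung catch lever, push it aside and lift the hood past it, then swing the hood fully open so that it stays up. Then take the finned power module out of the jig and set it down gently, not dropped, the same way up on the clear part of the pink mat, wholly on the mat. Leave the dish on the mat and the screwdriver beside it on the table where they are.

Things in the scene. Friction and masses are not known exactly. Their poses are not given: they have to be found in the camera images.
- jig: Test jig: fixed, open-fronted grey case 230 x 250 x 105 mm with a blue hinged hood. Origin: on the table under its middle; +x from the front to the hinge side (away from the robot), +y left, z up. Jig coordinates (x, y, z) in mm below are in this frame. Floor top z 20. Side walls y 117..125 and -125..-117, top z 105, but only z 60 in front of x -50. Front sill x -110..-102, top z 35.
- jig_mouth (a point): Middle of the open front below the hood's raised edge, jig (-100, 0, 70). The opening spans z 35 (sill) to 105 (hood edge) and y -117 to 117; nothing but the catch lever and its pin is behind it down to the floor as far as jig x -10. A tool tilted 35 to 40 degrees, leaning back to the robot, gets its tip under the edge.
- jig_hinge (a point): Middle of the hood's hinge axis, jig (100, 0, 125); the axis runs along the jig's y.
- hood (a joint): Hood angle in rad. 0: popped, front edge raised a little, as at the start; 1.35: fully open at its stop, 77 degrees farther round. Hinge friction (0.75 N m) keeps it wherever it is left; lifting at the front edge takes 5 to 8 N. With the catch engaged it is stopped at about 0.02.
- hood_lip (a point): Middle of the hood's front lower edge, jig (-100, 0, 105) at hood angle 0; it turns with the hood about the hinge axis, radius 201 mm. The hood is 200 x 236 mm with a clear window, a front skirt 36 mm high, and at the skirt's foot a flange turned inwards, 16 mm deep, 5 mm thick, its underside level with this edge.
- catch (a joint): Turn of the hidden catch lever in rad. 0: sprung home, nose over the hood's flange; from 0.25 clear of it; 0.5: end stop. Pushed at the tab's front end towards jig -y (right) it needs about 3 N to start, 5 N at 0.3, 7 N at the stop; 8 mm of travel frees the hood, 16 mm is the stop. Rigid from the other side. It springs back: hold it aside for the first 20 mm of lift.
- catch_zone (a point): Middle of the zone where the catch may stand: fixed to the jig at jig (-55, 0, 80). The lever's upright pin is at jig x -55 and y -35 to 35, unknown: feel for it. Its red tab, an upright plate 5 mm thick, runs from the pin to the front, ending 12 mm behind the hood's edge, z 62 to 98. Its nose arm is 33 to 46 mm to the right of the pin, z 114 to 122. Pulling the hood up first jams flange on nose.
- jig_nest (a point): Middle of the top of the green nest block, jig (40, 0, 50), 100 (x) x 140 mm (y), on which the module lies.
- module_center (a point): Centre of the power module, a loose block 80 (its x) x 46 (its y) x 42 mm (z) with a black lower half and aluminium fins on top, 0.2 to 0.4 kg. Lies on the nest block (top z 50), its x about along the jig's x. Grip it across its 46 mm width. The open hood leans over it from behind, so come in with the tool leaning towards the robot.
- mat: Pink mat fixed to the table, 260 (x) x 170 (y) x 4 mm. Origin: centre of its underside. The dish stands on its far end (about 90 mm along +x); the near part is clear.
- dish: Small blue round dish, 64 mm wide and 24 mm high, loose, on the far end of the mat. Origin: centre of its underside. To be left alone.
- driver: Yellow screwdriver about 150 mm long, loose, lying on the table between jig and mat, nearer the robot. To be left alone.
Mind the look-alikes: they are no part of the job. Of the things that look like the part that bears module_center, the smallest one is meant.

How it is judged:
On the way, in this order (a step that is already met when the one before it is completed fails the run):
1. the catch is held aside with the hood still down (value of joint catch above 0.15 rad and value of joint hood below 0.06 rad), for 0.05 s.
2. the hood is fully open (value of joint hood above 1.2 rad), for 0.2 s.
3. the module is lifted clear of the nest (z of module_center in the frame of jig above 0.09 m), for 0.1 s.
At the end, for the whole second after the job is handed in: The hood stands open beyond 1.2 rad (69 degrees); the module lies the same way up (within 7 degrees) and still on the mat, its centre within 100 mm of the mat's centre along the mat's x and within 65 mm along its y, and at the height of lying flat on it (20 to 30 mm over the mat's underside) (value of joint hood above 1.2 rad and x of module_center in the frame of mat between -0.1 and 0.1 m and y of module_center in the frame of mat between -0.065 and 0.065 m and z of module_center in the frame of mat between 0.02 and 0.03 m and angle between module_center's own z axis and vertical below 0.12 rad and linear speed of module below 0.02 m/s); the robot touches nothing.
It fails at once if the module is dropped (falls free faster than 0.5 m/s) (linear speed of module above 0.5 m/s and contact force between the fingers and module below 0.1 N).
It fails at once if the module is tipped over (angle between module_center's own z axis and vertical above 0.8 rad).
It fails at once if the dish is moved by more than 25 mm (distance of dish from where it was at the start of the episode above 0.025 m).
It fails at once if the screwdriver is moved by more than 30 mm (distance of driver from where it was at the start of the episode above 0.03 m).
It also fails if it takes over 72 s, if anything falls off the work surface, if the arm or the gripper's body presses on something with over 40 N, if the wrist force passes 120 N, or if a joint passes its speed limit or range.

ROBOT

A 6-joint arm with a two-finger parallel gripper is mounted at the origin on the work surface. World frame = base frame: x ahead of the robot, y to its left, z up, the work surface at z = 0. Lengths are in m, angles in rad, forces in N, time in s.
With the tool pointing down it reaches from about 0.425 to 0.95 m from the base axis. Payload 3.5 kg.
Tool frame: the origin (TCP) lies midway between the tips of the shut fingers; the grasp point (between the pads) lies 19 mm behind it (ctrl.pinch_z is the distance from the TCP to the grasp point, in m); z points along the fingers, y is the line along which they close (so a half turn about z gives the same grasp; the last joint's range is limited). The gripper opens to 85 mm and grips with 20 to 120 N. Pads are 22 mm wide; open, the fingers measure 114 mm over their backs; the gripper's body (76 mm by 85 mm) begins 54 mm behind the grasp point. The pads swing forward as they close: fully open they stand 13 mm farther back than shut.
Start: joints at [-1.402, 0.286, 1.577, -0, 1.279, -0.15], TCP at [0.212, -0.641, 0.231] pointing down, gripper open.
Joint ranges: [-2.77, 2.77], [-0.9, 2.22], [0.21, 2.48], [-1.53, 4.67], [0.24, 2.81], [-2.84, 2.84]. Speed limits (rad/s): [2.79, 2.79, 3.14, 3.14, 3.14, 3.14].

INTERFACE

Orientations are given as a unit quaternion [x, y, z, w].
In Python, from plant import get_state, viewer, sign_off, ctrl gives the robot as it stands. The module is installed in compiled form; this text tells all that it offers.
- The arm moves only by the shell command python3 -m handwheel 'ROWS' [FORCE]. ROWS is JSON, a list that holds one entry, the list of rows, each a list of 5 numbers: the finger opening in m, from 0 to 0.0854, then the shift along the tool's x, y, z in m, then the turn about the tool's z in degrees. In form: [[[claw, x, y, z, spin], ...]]. A call has 1 to 12 rows; each row shifts and turns the commanded pose from where the row before left it, along the tool's axes as they then stand; what a row does not reach is not made up. A row lasts 1/12 s, in which the tool goes at most 41.7 mm and 7.16 degrees, less where a joint would pass 70% of its speed; a pose out of reach is approached as far as the arm can. A call is refused whole if a number of a shift passes 0.0417 or a number of a turn 7.16, either way. A call with a gripper value outside its range is refused whole. The fingers move at their own pace and stop on an object; FORCE is the grip in N (left out, the last holds). Time passes only in rows, so rows that do not move let the fingers close. It gives the time, the measured TCP pose, the force, the opening and the grip force at its end, in the units of the state.
- get_state(): the state, without advancing time (a new reading comes with each control period).
- viewer.read_camera(name): name is "scene" or "top" or "wrist"; returns the picture (420x560x3 uint8, blue, green, red); there is no depth.
- viewer.camera_params(name): a dict with "fov_y" (degrees; the focal length in pixels is half the picture's height over the tangent of half this angle, whatever the lens; pixels are square), "cx", "cy" (the principal point, pixels), "xyz" and "attitude" of the camera in the world; the wrist camera has in their place "hand_eye" (4x4, takes a point from camera to tool coordinates, whose origin is the TCP and whose axes are the flange's). Camera axes: x right, y up, looking along -z (the intrinsics and any distortion apply to the point x, -y, -z); pixel columns grow to the right and rows downward; lengths in m; the calibration is good to about 2 mm. The wrist camera is an equidistant fisheye: a pixel r from the principal point sees the ray r / f radians off the axis. A picture is of the moment at which its call begins: read the wrist's pose just before it. camera_params takes no time and is no camera call.
- sign_off(): hands the job in; it is judged then, once.
Trained networks look in the newest picture that a camera, given by its name, has taken for a name from the list of things; names that differ only in an ending like _2 or _b are one class to them, and where a whole thing is asked for, a point or a joint stands for the part that bears it (a point fixed in the world has none). Each returns a list of dicts, best first, with "confidence" (0 to 1); they miss things now and then, are a little off and sometimes report something else, mostly with a low value. They report only what shows in the picture. A call takes as long as a camera call. They do not tell look-alikes from the thing itself.
- viewer.look_for(camera, name): "extent" ([left, top, width, height] as shares, 0 to 1, of the picture: columns of its width, rows of its height, round what is visible of it).
- viewer.outline_of(camera, name): "mask" (420x560 bool, what is visible of it) and "extent" ([left, top, width, height] as shares, 0 to 1, of the picture: columns of its width, rows of its height, round what is visible of it).
- viewer.pinpoint(camera, name): "xy" ([column, row] as shares, 0 to 1, of the picture: columns of its width, rows of its height: a listed point, or the origin of a listed thing).
The state is a dict: "time": time; "qpos": joint angles; "dq": joint speeds; "joint_efforts": joint torques, N m; "eef_pos": TCP position; "tcp_rot": TCP orientation; "contact_force": force on the tool from outside, world axes, zero at the start; "wrist_torque": the same for the moment, N m; "opening": opening from 0.0 (shut) to 1.0 (fully open); "finger_force": force on a finger pad.
Only numpy, scipy, OpenCV 4.12 (cv2) and the standard library are available. Lean on these libraries where they do the work, as an engineer would, in place of code of your own. Each camera call takes 0.05 s, during which the arm holds its last target. There are 200 camera calls.

## Working session

There is one attempt and no reset: what is moved stays moved. The work goes in short steps, Python scripts to look and compute and a shell command to move; the robot and the scene stay as the last step left them, time stands still between calls to the robot, and variables do not carry over. Pictures are saved under pics/ and viewed, at most 10 in all, crops included, and the job is handed in when it is done.

```bash
mkdir -p pics
cat > h.py <<'E'
import numpy as np, cv2
from scipy.spatial.transform import Rotation as R
from plant import get_state, viewer
def cam(n):
    p=viewer.camera_params(n)
    f=210/np.tan(np.radians(p['fov_y'])/2)
    return p,f
def pose(n):
    p,f=cam(n)
    if n=='wrist':
        s=get_state(); T=np.eye(4);T[:3,:3]=R.from_quat(s['tcp_rot']).as_matrix();T[:3,3]=s['eef_pos']
        return T@np.array(p['hand_eye'])
    T=np.eye(4);a=np.array(p['attitude'],float)
    T[:3,:3]=R.from_quat(a).as_matrix() if a.size==4 else a.reshape(3,3)
    T[:3,3]=p['xyz'];return T
def ray(n,u,v,T=None):
    p,f=cam(n);T=pose(n) if T is None else T
    x,y=(u-p['cx']),(v-p['cy'])
    if n=='wrist':
        r=np.hypot(x,y);th=r/f;d=np.array([np.sin(th)*x/max(r,1e-9),-np.sin(th)*y/max(r,1e-9),-np.cos(th)])
    else: d=np.array([x/f,-y/f,-1]);d/=np.linalg.norm(d)
    return T[:3,3],T[:3,:3]@d
def onz(n,u,v,z,T=None):
    o,d=ray(n,u,v,T);return o+d*(z-o[2])/d[2]
def proj(n,P,T=None):
    p,f=cam(n);T=pose(n) if T is None else T
    c=T[:3,:3].T@(np.asarray(P)-T[:3,3]);
    if n=='wrist':
        r=np.hypot(c[0],c[1]);th=np.arctan2(r,-c[2]);return np.array([p['cx']+f*th*c[0]/r,p['cy']-f*th*c[1]/r])
    return np.array([p['cx']-f*c[0]/c[2],p['cy']+f*c[1]/c[2]])
def tri(rs):
    A=sum(np.eye(3)-np.outer(d,d) for o,d in rs);b=sum((np.eye(3)-np.outer(d,d))@o for o,d in rs);return np.linalg.solve(A,b)
E
cat > a.py <<'E'
from h import *
im={n:viewer.read_camera(n) for n in('scene','top')}
for n in im: cv2.imwrite(f'pics/{n}0.png',im[n]); print(n,viewer.camera_params(n))
print(viewer.camera_params('wrist'))
for n in im:
  for t in ['jig_mouth','jig_hinge','hood_lip','catch_zone','jig_nest','module_center','mat','dish','driver','jig']:
    for r in viewer.pinpoint(n,t)[:4]: print(n,t,(np.array(r['xy'])*[560,420]).round(1),round(r['confidence'],2))
print(get_state())
E
python3 a.py
```

```text
scene {'fov_y': 44.03095691563091, 'cx': 277.969434780952, 'cy': 204.8495755086999, 'xyz': array([ 1.01476632, -0.65901365,  0.72968675]), 'attitude': array([0.40730684, 0.11771297, 0.27342636, 0.86341347])}
top {'fov_y': 42.003589537229836, 'cx': 274.8317737749695, 'cy': 205.8952305797951, 'xyz': array([ 0.4482219 , -0.03889874,  1.04531033]), 'attitude': array([-0.04908986,  0.03492796,  0.70957708, -0.70204742])}
{'fov_y': 65.70646984690485, 'cx': 282.52045413724375, 'cy': 208.2060871013154, 'hand_eye': array([[ 6.76345835e-04,  9.63224852e-01,  2.68695787e-01,
         6.86636857e-02],
       [ 9.99999697e-01, -5.47653121e-04, -5.53907208e-04,
         5.06701830e-04],
       [-3.86385102e-04,  2.68696081e-01, -9.63224931e-01,
        -1.42590858e-01],
       [ 0.00000000e+00,  0.00000000e+00,  0.00000000e+00,
         1.00000000e+00]])}
scene jig_hinge [383.3 186.1] 0.68
scene hood_lip [313.5 148.1] 0.94
scene catch_zone [343.1 211.3] 0.48
scene jig_nest [312.3 147.8] 0.74
scene module_center [277.9 271. ] 0.82
scene module_center [259.5 152.1] 0.58
scene module_center [366.6 19
[... 499 characters left out ...]
rray([-1.40198811e+00,  2.86285604e-01,  1.57670604e+00,  8.38629755e-06,
        1.27861172e+00, -1.49967274e-01]), 'dq': array([-2.15714982e-04, -1.93815548e-03,  2.92645224e-04,  8.98444301e-06,
       -7.68683148e-04, -1.10163428e-03]), 'joint_efforts': array([-2.14309603e-04, -4.05971038e+01, -2.92943269e+01, -2.07735879e-04,
        6.75329120e-04,  1.54998766e-06]), 'eef_pos': array([ 0.21159545, -0.64095761,  0.2313312 ]), 'tcp_rot': array([ 9.87324833e-01,  1.58712551e-01,  3.96480065e-06, -5.39247719e-06]), 'contact_force': array([0.62058251, 0.39145692, 0.22893866]), 'wrist_torque': array([-0.01275746,  0.02071717,  0.00043686]), 'finger_force': 0.0, 'opening': 0.9981309046718392}
```

View pics/scene0.png

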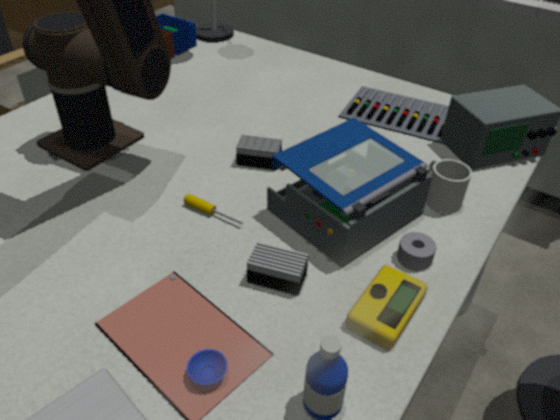

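View pics/top0.png

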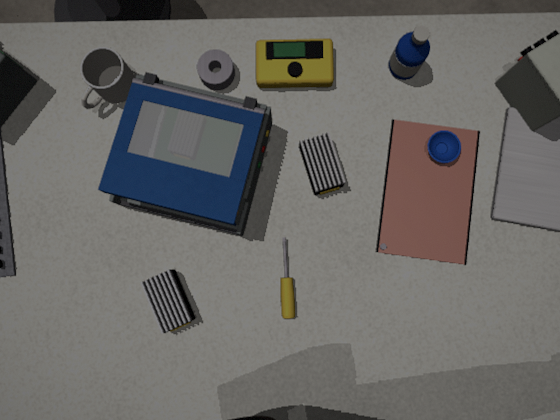

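The pictures show the jig at top (190,150) and scene (350,190). The mat is on the right with the dish at top (444,147), and the driver is at top (288,280).

Module candidates in the top view:
- (170,300): loose on the table
- (322,162): loose on the table
- (185,138): inside the jig, seen through the window

The one inside the jig fits the description and looks smaller. I'll check that in a close crop.

```bash
cat > b.py <<'E'
from h import *
def t(a,b): 
    p=tri([ray('top',*a),ray('scene',*b)]);return p.round(4)
print('lip',t((171.7,210.5),(313.5,148.1)),'hinge',t((200.7,99.4),(383.3,186.1)))
print('lip z.105',onz('top',171.7,210.5,.105),onz('scene',313.5,148.1,.105))
for n,u,v in(('top',200.7,99.4),('scene',383.3,186.1)):print('hinge',onz(n,u,v,.125))
print('jig0',onz('top',197.7,165.9,0),onz('scene',342.7,208.3,0))
print('driver',onz('top',288,280,.01),[onz('top',*p,.01).round(3) for p in((285,239),(288,317))],'dish',onz('top',444,147,.012))
print('mat',[onz('top',*p,.004).round(3) for p in((393,121),(479,130),(466,263),(377,252))],[onz('scene',*p,.004).round(3) for p in((175,273),(98,324),(193,419),(271,353))])
print('modtop',onz('top',185,138,.092), [onz('top',*p,.04).round(3) for p in ((170,300),(322,162))])
a=cv2.imread('pics/top0.png')[60:250,90:290];b=cv2.imread('pics/scene0.png')[110:260,255:445]
a=cv2.resize(a,None,fx=2,fy=2,interpolation=3);b=cv2.resize(b,None,fx=2.1,fy=2.1,interpolation=3)
H=max(a.shape[0],b.shape[0]);c=np.zeros((H,a.shape[1]+b.shape[1],3),np.uint8);c[:a.shape[0],:a.shape[1]]=a;c[:b.shape[0],a.shape[1]:]=b
cv2.imwrite('pics/crop1.png',np.clip(c*1.6,0,255).astype(np.uint8));print(c.shape)
E
python3 b.py
```

```text
lip [0.5555 0.1586 0.1104] hinge [0.7453 0.1057 0.1276]
lip z.105 [0.55473992 0.15863855 0.105     ] [0.55257285 0.16732212 0.105     ]
hinge [0.74641917 0.10629737 0.125     ]
hinge [0.74389204 0.10863751 0.125     ]
jig0 [0.65344896 0.13098823 0.        ] [0.6506256  0.14233632 0.        ]
driver [ 0.43178316 -0.04208564  0.01      ] [array([ 0.509, -0.037,  0.01 ]), array([ 0.364, -0.041,  0.01 ])] dish [ 0.68151075 -0.34384419  0.012     ]
mat [array([ 0.736, -0.25 ,  0.004]), array([ 0.716, -0.415,  0.004]), array([ 0.46 , -0.377,  0.004]), array([ 0.483, -0.211,  0.004])] [array([ 0.489, -0.213,  0.004]), array([ 0.464, -0.374,  0.004]), array([ 0.708, -0.408,  0.004]), array([ 0.736, -0.251,  0.004])]
modtop [0.68638573 0.13918608 0.092     ] [array([0.398, 0.173, 0.04 ]), array([ 0.65 , -0.108,  0.04 ])]
(380, 799, 3)
```

View pics/crop1.png

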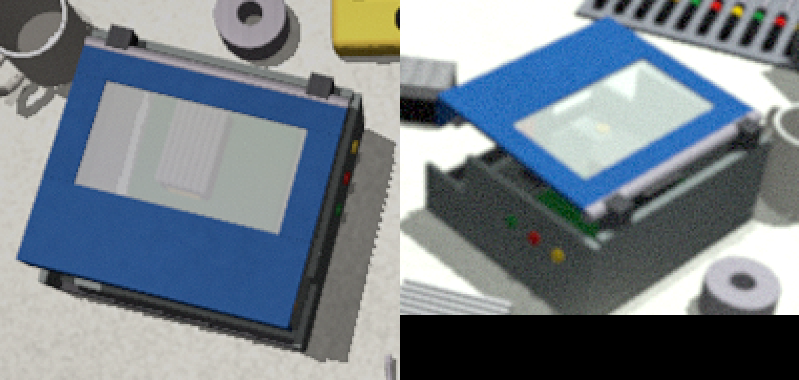

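The close crop confirms it: the wanted module sits inside the jig at crop (190,148), top (185,134), seen through the window. It's narrower than the two loose finned blocks at top (170,300) and (322,162), which are the decoys.

Rows can only turn about tool z, so the tilt will have to come from the reach limit. First I'll go up and spin.

```bash
python3 -m handwheel '[[[0.0,0,0,-0.02,-7.16],[0.0,0,0,-0.02,-7.16],[0.0,0,0,-0.02,-7.16],[0.0,0,0,-0.02,-7.16],[0.0,0,0,-0.02,-7.16],[0.0,0,0,-0.02,-7.16],[0.0,0,0,-0.02,-7.16],[0.0,0,0,-0.02,-7.16],[0.0,0,0,-0.02,-7.16],[0.0,0,0,-0.02,-7.16],[0.0,0,0,-0.02,-7.16],[0.0,0,0,-0.02,-7.16]]]' 40
cat >> h.py <<'E'
def st():
    s=get_state();r=R.from_quat(s['tcp_rot']).as_matrix()
    tilt=np.degrees(np.arccos(-r[2,2]));az=np.degrees(np.arctan2(r[1,2],r[0,2]));xa=np.degrees(np.arctan2(r[1,0],r[0,0]))
    print('t',round(s['time'],2),'p',s['eef_pos'].round(4),'tilt',tilt.round(1),'az',az.round(1),'xa',xa.round(1),'ya',np.degrees(np.arctan2(r[1,1],r[0,1])).round(1),'yz',r[2,1].round(3),'q',s['qpos'].round(2),'F',np.round(s['contact_force'],1),'op',round(s['opening'],3),round(s['finger_force'],1))
    return s,r
def to(P,p0=None):
    s,r=st();d=r.T@(np.array(P)-(s['eef_pos'] if p0 is None else p0));n=int(np.ceil(abs(d).max()/.0417));print('tool d',d.round(4),'rows',n,'each',(d/max(n,1)).round(4))
J=np.array([.6505,.1325,0]);YAW=-15.5
def jw(p,J=None,yaw=None):
    c=R.from_euler('z',YAW if yaw is None else yaw,degrees=True).as_matrix();return (globals()['J'] if J is None else J)+c@np.array(p)
E
python3 -c "
from h import *
to([.80,-.14,.471])"
```

```text
time: 2.1
eef_pos: [0.2116, -0.6408, 0.4724]
tcp_rot: [0.612, 0.791, -0.0, 0.0]
contact_force: [0.9, -1.1, 0.1]
opening: 0.0
finger_force: 0.0
t 2.1 p [ 0.2116 -0.6408  0.4724] tilt 0.0 az -60.4 xa 104.5 ya 14.5 yz 0.0 q [-1.4   0.22  1.23  0.    1.69 -1.66] F [ 0.9 -1.1  0.1] op 0.0 0.0
tool d [0.337  0.6953 0.0014] rows 17 each [0.0198 0.0409 0.0001]
```

```bash
python3 -m handwheel '[[[0,0.02,0.041,0,0],[0,0.02,0.041,0,0],[0,0.02,0.041,0,0],[0,0.02,0.041,0,0],[0,0.02,0.041,0,0],[0,0.02,0.041,0,0],[0,0.02,0.041,0,0],[0,0.02,0.041,0,0],[0,0.02,0.041,0,0],[0,0.02,0.041,0,0],[0,0.02,0.041,0,0],[0,0.02,0.041,0,0]]]' >/dev/null
python3 -m handwheel '[[[0,0.02,0.041,0,0],[0,0.02,0.041,0,0],[0,0.02,0.041,0,0],[0,0.02,0.041,0,0],[0,0.02,0.041,0,0],[0,0,0,0,-7.16],[0,0,0,0,-7.16],[0,0,0,0,-7.16],[0,0,0,0,-7.16],[0,0,0,0,-7.16],[0,0,0,0,-7.16],[0,0,0,0,-7.16]]]' >/dev/null
python3 -c "
from h import *
st()"
```

```text
t 4.1 p [ 0.7528 -0.1838  0.4711] tilt 0.0 az 158.0 xa 154.7 ya 64.7 yz -0.0 q [-0.37  0.47  0.91  0.    1.76 -1.5 ] F [-0.1  0.   0.6] op 0.002 0.0
```

```bash
python3 -c "
from h import *
to([.79,-.115,.471])"
python3 -m handwheel '[[[0,0,0.037,0,0],[0,0,0.037,0,0],[0,0,0,0,-7.16],[0,0,0,0,-2.6],[0,-0.03,0,0,0],[0,-0.03,0,0,0],[0,-0.03,0,0,0],[0,-0.03,0,0,0],[0,-0.03,0,0,0],[0,-0.03,0,0,0],[0,-0.03,0,0,0],[0,-0.03,0,0,0]]]' >/dev/null
python3 -c "
from h import *
st()"
```

```text
t 4.1 p [ 0.7528 -0.1838  0.4711] tilt 0.0 az 158.0 xa 154.7 ya 64.7 yz -0.0 q [-0.37  0.47  0.91  0.    1.76 -1.5 ] F [-0.1  0.   0.6] op 0.002 0.0
tool d [-0.0042  0.0782  0.0001] rows 2 each [-0.0021  0.0391  0.0001]
t 5.1 p [ 0.9167 -0.1655  0.4263] tilt 3.7 az -9.9 xa 164.1 ya 74.1 yz 0.007 q [-0.29  0.99  0.21  0.01  1.88 -1.58] F [ 0.4  0.1 -0. ] op -0.001 0.0
```

The tilt does come from the reach limit, so I'll keep pushing outward.

```bash
python3 -m handwheel '[[[0,-0.04,0,0,0],[0,-0.04,0,0,0],[0,-0.04,0,0,0],[0,-0.04,0,0,0],[0,-0.04,0,0,0],[0,-0.04,0,0,0]]]' >/dev/null
python3 -c "
from h import *
st()"
python3 -m handwheel '[[[0,-0.03,0,-0.03,0],[0,-0.03,0,-0.03,0],[0,-0.03,0,-0.03,0],[0,-0.03,0,-0.03,0],[0,-0.03,0,-0.03,0],[0,-0.03,0,-0.03,0]]]' >/dev/null
python3 -c "
from h import *
st()"
```

```text
t 5.6 p [ 0.9667 -0.1963  0.3764] tilt 11.0 az -10.7 xa 164.0 ya 74.2 yz 0.017 q [-0.31  1.04  0.21  0.02  1.7  -1.6 ] F [0.2 0.3 0.5] op 0.005 0.0
t 6.1 p [ 0.9304 -0.2017  0.5118] tilt 17.7 az -11.2 xa 163.8 ya 74.3 yz 0.025 q [-0.33  0.9   0.21  0.04  1.72 -1.61] F [ 0.2  1.7 -0.6] op 0.001 0.0
```

```bash
python3 -m handwheel '[[[0,-0.035,0.005,-0.03,0],[0,-0.035,0.005,-0.03,0],[0,-0.035,0.005,-0.03,0],[0,-0.035,0.005,-0.03,0],[0,-0.035,0.005,-0.03,0],[0,-0.035,0.005,-0.03,0],[0,-0.035,0.005,-0.03,0],[0,-0.035,0.005,-0.03,0],[0,-0.035,0.005,-0.03,0],[0,-0.035,0.005,-0.03,0]]]' >/dev/null
python3 -c "
from h import *
st()"
```

```text
t 6.93 p [ 0.8676 -0.1683  0.6899] tilt 29.1 az -11.3 xa 163.4 ya 74.6 yz 0.04 q [-0.32  0.71  0.21  0.06  1.72 -1.59] F [ 1.  -0.   0.6] op 0.001 0.0
```

```bash
python3 -m handwheel '[[[0,-0.035,-0.015,-0.03,0],[0,-0.035,-0.015,-0.03,0],[0,-0.035,-0.015,-0.03,0],[0,-0.035,-0.015,-0.03,0],[0,-0.035,-0.015,-0.03,0],[0,-0.035,-0.015,-0.03,0],[0,-0.035,-0.015,-0.03,0]]]' >/dev/null
python3 -c "
from h import *
st()"
```

```text
t 7.52 p [ 0.7785 -0.2509  0.8004] tilt 36.6 az -12.0 xa 162.8 ya 74.7 yz 0.043 q [-0.49  0.58  0.21  0.17  1.73 -1.7 ] F [-0.3 -0.   0.6] op -0.003 0.0
```

```bash
python3 - <<'E'
from h import *
for nm,a,b,z in(('front',(100,190),(235,224),.125),('knobs',(150.5,78),(250.5,101.5),.13),('sill',(112.5,202.5),(240,233.5),.06)):
    A,B=onz('top',*a,z),onz('top',*b,z);d=B-A;print(nm,A.round(3),B.round(3),'yaw',np.degrees(np.arctan2(d[1],d[0])).round(2)+90,'mid',((A+B)/2).round(3),np.linalg.norm(d).round(3))
# scene module check
print('modscene',onz('scene',366.6,191.5,.071),onz('top',185,136,.092))
T=jw([-.16,.05,.20]);print(T);to(T)
E
python3 -m handwheel '[[[0,0,0,0,-4.1]]]'
```

```text
front [0.589 0.278 0.125] [0.528 0.047 0.125] yaw -14.760000000000005 mid [0.559 0.162 0.125] 0.239
knobs [0.785 0.193 0.13 ] [0.74  0.019 0.13 ] yaw -14.480000000000004 mid [0.762 0.106 0.13 ] 0.18
sill [0.576 0.277 0.06 ] [0.517 0.044 0.06 ] yaw -14.25 mid [0.546 0.16  0.06 ] 0.241
modscene [0.69976634 0.14029333 0.071     ] [0.69004393 0.139223   0.092     ]
[0.50968105 0.22343966 0.2       ]
t 7.52 p [ 0.7785 -0.2509  0.8004] tilt 36.6 az -12.0 xa 162.8 ya 74.7 yz 0.043 q [-0.49  0.58  0.21  0.17  1.73 -1.7 ] F [-0.3 -0.   0.6] op -0.003 0.0
tool d [0.6762 0.3603 0.2658] rows 17 each [0.0398 0.0212 0.0156]
time: 7.6
eef_pos: [0.7756, -0.2516, 0.8043]
tcp_rot: [0.1, 0.943, -0.035, 0.315]
contact_force: [-1.2, 1.0, 0.2]
opening: -0.001
finger_force: 0.0
```

```bash
sed -i 's/^J=.*/J=np.array([.651,.1325,0]);YAW=-14.6/' h.py; python3 -c "
from h import *
to(jw([-.17,.055,.20]))"
```

```text
t 7.6 p [ 0.7756 -0.2516  0.8043] tilt 36.9 az -12.4 xa 167.9 ya 77.8 yz -0.003 q [-0.49  0.57  0.21  0.16  1.73 -1.77] F [-1.2  1.   0.2] op -0.001 0.0
tool d [0.6583 0.4129 0.26  ] rows 16 each [0.0411 0.0258 0.0162]
```

```bash
python3 -m handwheel '[[[0,0.033,0.0206,0.013,0],[0,0.033,0.0206,0.013,0],[0,0.033,0.0206,0.013,0],[0,0.033,0.0206,0.013,0],[0,0.033,0.0206,0.013,0],[0,0.033,0.0206,0.013,0],[0,0.033,0.0206,0.013,0],[0,0.033,0.0206,0.013,0],[0,0.033,0.0206,0.013,0],[0,0.033,0.0206,0.013,0],[0,0.033,0.0206,0.013,0],[0,0.033,0.0206,0.013,0]]]' >/dev/null
python3 -c "
from h import *
to(jw([-.17,.055,.20]))"
```

```text
t 8.6 p [0.626  0.0176 0.4689] tilt 36.6 az -11.9 xa 167.9 ya 77.9 yz 0.002 q [-0.11 -0.23  1.77 -0.07  0.97 -1.45] F [ 1.   1.1 -0.2] op -0.001 0.0
tool d [0.2946 0.1795 0.1166] rows 8 each [0.0368 0.0224 0.0146]
```

```bash
python3 -m handwheel '[[[0,0.0327,0.02,0.013,0],[0,0.0327,0.02,0.013,0],[0,0.0327,0.02,0.013,0],[0,0.0327,0.02,0.013,0],[0,0.0327,0.02,0.013,0],[0,0.0327,0.02,0.013,0],[0,0.0327,0.02,0.013,0],[0,0.0327,0.02,0.013,0],[0,0.0327,0.02,0.013,0]]]' >/dev/null
python3 - <<'E'
from h import *
to(jw([-.125,.055,.08]))
im=viewer.read_camera('wrist');cv2.imwrite('pics/w1.png',np.clip(im*1.5,0,255).astype(np.uint8))
for t in ['jig_mouth','hood_lip','catch_zone','catch']:
    for r in viewer.pinpoint('wrist',t)[:2]: print(t,(np.array(r['xy'])*[560,420]).round(1),round(r['confidence'],2))
E
```

```text
t 9.35 p [0.5011 0.2288 0.2004] tilt 36.6 az -11.8 xa 167.8 ya 77.9 yz 0.003 q [ 0.4  -0.17  2.21 -0.6   0.64 -0.56] F [ 1.1 -0.2 -0.4] op 0.003 0.0
tool d [ 0.0363 -0.0028  0.123 ] rows 3 each [ 0.0121 -0.0009  0.041 ]
jig_mouth [219.5 168.9] 0.6
hood_lip [214.3 201.6] 0.96
hood_lip [ 22.8 235.9] 0.7
catch_zone [223.1 209.5] 0.88Traceback (most recent call last):
  File "<stdin>", line 5, in <module>
ValueError: it knows: catch_zone, dish, driver, hood_lip, jig, jig_hinge, jig_mouth, jig_nest, mat, module_center
```

View pics/w1.png

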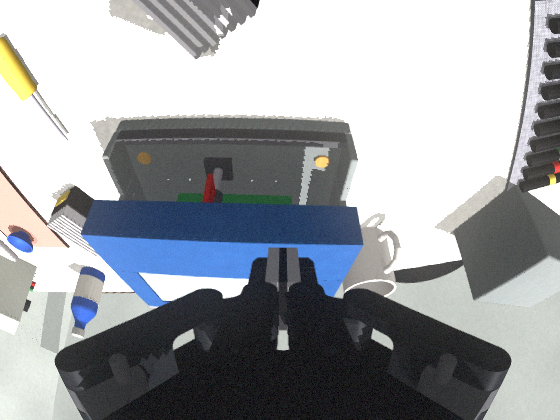

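The wrist view is upside-down: image left is jig −y and image up is towards the robot. The red tab is at about (209,186), with the pin's lower part and its base at (218,165). The hood's lip runs along row 203 and the sill along row 135. The driver, decoy and mat are on the left, out of the way.

Run:
```python
from h import *
c=R.from_euler('z',YAW,degrees=True).as_matrix()
def onx(u,v,x):
    o,d=ray('wrist',u,v);o=c.T@(o-J);d=c.T@d;return (o+d*(x-o[0])/d[0]).round(4)
for u,v in((206,174),(213,174),(206,200),(213,200)):print(u,v,onx(u,v,-.088))
for u,v in((218,165),):
    P=onz('wrist',u,v,.02);print('pinbase',c.T@(P-J))
# checks: sill top edges and hood lip
for u,v,z in((112,137,.035),(350,137,.035),(86,240,.105),(360,240,.105),(92,203,.141),(358,207,.141),(85,238,.105)):
    print(u,v,z,(c.T@(onz('wrist',u,v,z)-J)).round(4))
for p in([-.1,.118,.105],[-.1,-.118,.105],[-.088,0,.08],[-.11,-.117,.035],[-.11,.117,.035],[-.1,0,.141]):print(p,proj('wrist',jw(p)).round(1))
im=cv2.imread('pics/w1.png')[110:260,80:370];cv2.imwrite('pics/w1c.png',cv2.resize(im,None,fx=2.7,fy=2.7,interpolation=3))
```

```text
206 174 [-0.088  -0.0132  0.0653]
213 174 [-0.088  -0.0064  0.0652]
206 200 [-0.088  -0.0084  0.0968]
213 200 [-0.088  -0.0021  0.0966]
pinbase [-0.0551184  -0.01094823  0.02      ]
112 137 0.035 [-0.1106 -0.1168  0.035 ]
350 137 0.035 [-0.1141  0.1226  0.035 ]
86 240 0.105 [-0.0207 -0.1617  0.105 ]
360 240 0.105 [-0.0417  0.1385  0.105 ]
92 203 0.141 [-0.1361 -0.0844  0.141 ]
358 207 0.141 [-0.14    0.1077  0.141 ]
85 238 0.105 [-0.025  -0.1609  0.105 ]
[-0.1, 0.118, 0.105] [353.  202.9]
[-0.1, -0.118, 0.105] [ 89.9 196. ]
[-0.088, 0, 0.08] [217.7 185.9]
[-0.11, -0.117, 0.035] [112.  137.4]
[-0.11, 0.117, 0.035] [343.6 139.8]
[-0.1, 0, 0.141] [206.5 235.1]
```

View pics/w1c.png

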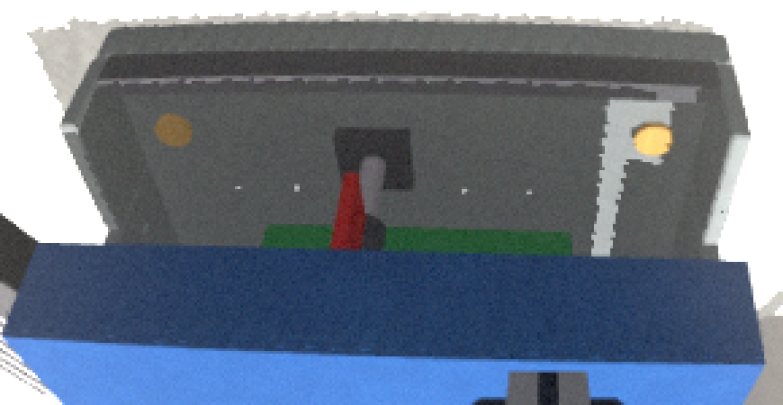

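```bash
python3 -c "
from h import *
to(jw([-.125,.03,.068]))
to(jw([-.089,.03,.068]),jw([-.125,.03,.068]))"
```

```text
t 9.55 p [0.5014 0.2285 0.2003] tilt 36.5 az -11.9 xa 168.0 ya 78.1 yz 0.001 q [ 0.4  -0.17  2.2  -0.6   0.64 -0.56] F [ 0.4 -0.6  0.5] op -0.0 0.0
tool d [ 0.0443 -0.0273  0.1317] rows 4 each [ 0.0111 -0.0068  0.0329]
t 9.55 p [0.5014 0.2285 0.2003] tilt 36.5 az -11.9 xa 168.0 ya 78.1 yz 0.001 q [ 0.4  -0.17  2.2  -0.6   0.64 -0.56] F [ 0.4 -0.6  0.5] op -0.0 0.0
tool d [-0.0289 -0.0017  0.0214] rows 1 each [-0.0289 -0.0017  0.0214]
```

```bash
python3 -m handwheel '[[[0,0.0089,-0.0055,0.0263,0],[0,0.0089,-0.0055,0.0263,0],[0,0.0089,-0.0055,0.0263,0],[0,0.0089,-0.0055,0.0263,0],[0,0.0089,-0.0055,0.0263,0],[0,0,0,0,0]]]' >/dev/null
python3 -c "
from h import *
to(jw([-.089,.03,.068]))"
```

```text
t 10.05 p [0.5376 0.1896 0.0652] tilt 36.3 az -12.4 xa 167.8 ya 77.7 yz -0.002 q [ 0.29  0.1   2.24 -0.93  0.36 -0.26] F [ 0.1 -0.3  0.5] op -0.001 0.0
tool d [-0.03    0.0019  0.0186] rows 1 each [-0.03    0.0019  0.0186]
```

```bash
python3 -m handwheel '[[[0,-0.01,0.0006,0.0062,0],[0,-0.01,0.0006,0.0062,0],[0,-0.01,0.0006,0.0062,0],[0,0,0,0,0]]]' >/dev/null
python3 -c "
from h import *
to(jw([-.089,.03,.068]))"
```

```text
t 10.38 p [0.5742 0.1872 0.073 ] tilt 36.6 az -11.9 xa 167.8 ya 77.9 yz 0.003 q [ 0.26  0.15  2.17 -0.87  0.36 -0.34] F [ 0.3 -0.5 -0.8] op 0.0 0.7
tool d [ 0.0038 -0.0036  0.0034] rows 1 each [ 0.0038 -0.0036  0.0034]
```

```bash
python3 -m handwheel '[[[0,0,-0.006,0.002,0],[0,0,-0.006,0,0],[0,0,-0.005,0,0],[0,0,0,0,0]]]' >/dev/null
python3 -c "
from h import *
s,r=st();c=R.from_euler('z',YAW,degrees=True).as_matrix();print(c.T@(s['eef_pos']-J),c.T@s['contact_force'])"
python3 -m handwheel '[[[0,0,-0.004,0,0],[0,0,-0.004,0,0],[0,0,0,0,0]]]' >/dev/null
python3 -c "
from h import *
s,r=st();c=R.from_euler('z',YAW,degrees=True).as_matrix();print(c.T@(s['eef_pos']-J),c.T@s['contact_force'])"
```

```text
t 10.72 p [0.5709 0.1697 0.0712] tilt 36.7 az -11.9 xa 167.9 ya 78.0 yz 0.002 q [ 0.22  0.13  2.2  -0.87  0.33 -0.37] F [-0.4  0.9  0.6] op 0.0 0.6
[-0.08685642  0.01586308  0.07117617] [-0.63193863  0.77031183  0.58063966]
t 10.97 p [0.569  0.1619 0.0705] tilt 36.6 az -11.9 xa 167.9 ya 78.0 yz 0.001 q [ 0.21  0.12  2.21 -0.86  0.32 -0.39] F [-0.  -1.5  0. ] op -0.002 0.0
[-0.08679711  0.00778932  0.07054262] [ 0.36497588 -1.45941464  0.01075303]
```

```bash
cat > s.py <<'E'
from h import *
s,r=st();c=R.from_euler('z',YAW,degrees=True).as_matrix();print('jig',(c.T@(s['eef_pos']-J)).round(4),'Fj',(c.T@s['contact_force']).round(1))
E
python3 -m handwheel '[[[0,0,-0.004,0,0],[0,0,-0.004,0,0],[0,0,0,0,0]]]' >/dev/null
python3 s.py
python3 -m handwheel '[[[0,0,-0.004,0,0],[0,0,0,0,0]]]' >/dev/null
python3 s.py
```

```text
t 11.22 p [0.5673 0.155  0.0704] tilt 36.6 az -11.7 xa 167.9 ya 78.1 yz 0.003 q [ 0.19  0.11  2.22 -0.85  0.31 -0.41] F [-0.9  3.7 -0.4] op 0.0 1.6
jig [-0.0866  0.0007  0.0704] Fj [-1.8  3.3 -0.4]
t 11.38 p [0.5665 0.1514 0.0703] tilt 36.6 az -11.7 xa 167.9 ya 78.1 yz 0.003 q [ 0.19  0.11  2.23 -0.85  0.31 -0.42] F [0.1 4.5 0.3] op -0.001 2.0
jig [-0.0865 -0.003   0.0703] Fj [-1.1  4.4  0.3]
```

Contact is at jig y ≈ 0.003, with about 4 N on the tab. Next I'll push it further aside.

```bash
python3 -m handwheel '[[[0,0,-0.004,0,0],[0,0,-0.004,0,0],[0,0,0,0,0]]]' >/dev/null
python3 s.py
```

```text
t 11.63 p [0.5645 0.1438 0.0699] tilt 36.6 az -11.6 xa 168.0 ya 78.1 yz 0.003 q [ 0.17  0.1   2.24 -0.84  0.3  -0.45] F [-0.5  5.2 -0.6] op -0.0 4.2
jig [-0.0866 -0.0109  0.0699] Fj [-1.8  4.9 -0.6]
```

```bash
python3 -m handwheel '[[[0,-0.0036,-0.001,-0.0048,0],[0,-0.0036,0,-0.0048,0],[0,-0.0036,0,-0.0048,0],[0,0,0,0,0]]]' >/dev/null
python3 s.py
python3 -m handwheel '[[[0,-0.0036,0,-0.0048,0],[0,-0.0036,0,-0.0048,0],[0,0,0,0,0]]]' >/dev/null
python3 s.py
```

```text
t 11.97 p [0.5608 0.1426 0.0845] tilt 36.2 az -12.0 xa 167.9 ya 78.0 yz 0.001 q [ 0.17  0.06  2.24 -0.74  0.33 -0.54] F [-5.8  7.4 -1.9] op -0.001 5.8
jig [-0.0898 -0.013   0.0845] Fj [-7.5  5.7 -1.9]
t 12.22 p [0.5601 0.1422 0.0958] tilt 36.0 az -12.2 xa 168.0 ya 77.9 yz -0.001 q [ 0.17  0.04  2.24 -0.69  0.35 -0.6 ] F [-7.7  6.2 -1.8] op 0.0 4.4
jig [-0.0904 -0.0136  0.0958] Fj [-9.   4.1 -1.8]
```

Run:
```python
from h import *
a=viewer.read_camera('scene')[90:270,240:460];w=viewer.read_camera('wrist')
a=cv2.resize(a,None,fx=1.9,fy=1.9,interpolation=3);w=cv2.resize(w[60:360,60:460],(380,342))
H=max(a.shape[0],w.shape[0]);c=np.zeros((H,a.shape[1]+w.shape[1],3),np.uint8);c[:a.shape[0],:a.shape[1]]=a;c[:w.shape[0],a.shape[1]:]=w
cv2.imwrite('pics/c2.png',np.clip(c*1.5,0,255).astype(np.uint8));print(c.shape)
for n in('scene','wrist'):
    for t in('hood_lip',):
        for r in viewer.pinpoint(n,t)[:2]:
            u,v=np.array(r['xy'])*[560,420];print(n,u,v,r['confidence']);
            c_=R.from_euler('z',YAW,degrees=True).as_matrix();o,d=ray(n,u,v);o=c_.T@(o-J);d=c_.T@d;print((o+d*(-.1-o[0])/d[0]).round(4),(o+d*(0-o[1])/d[1]).round(4))
```

```text
(342, 798, 3)
scene 311.528 140.112 0.95
[-0.1    -0.0031  0.1323] [-0.1031  0.      0.1295]
scene 181.72 338.89799999999997 0.33
[-0.1    -0.3689 -0.2388] [-0.887   0.     -1.4086]
```

View pics/c2.png

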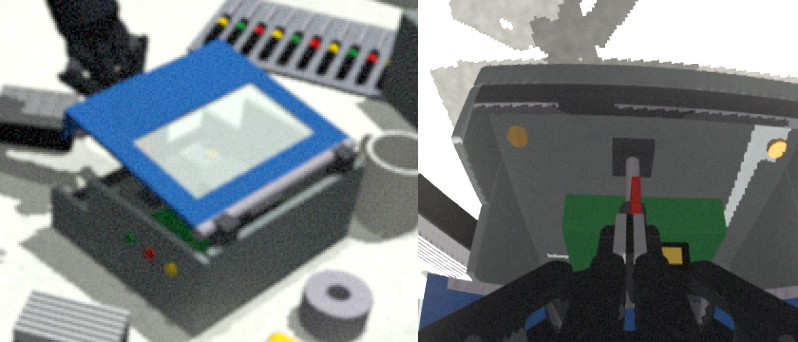

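The hood lip is now at about z 130, so the hood is about 25 mm up and past the nose. In the picture it is clearly raised, with the finger under its edge and the red tab at crop (636,195) below. Next I'll work out the arc.

```bash
cat > arc.py <<'E'
from h import *
import sys
exec(open('s.py').read().split('\n',1)[1])
c=R.from_euler('z',YAW,degrees=True).as_matrix();f=r[:,2];zj=c.T@f;zj=np.array([np.hypot(zj[0],zj[1]),zj[2]]);nj=np.array([zj[1],-zj[0]])
def tcp(ph,sl,y=-.0136,n=.0122):
    e=np.array([.1-.201*np.cos(ph),.125+.201*np.sin(ph)]);p=e+sl*zj+n*nj;return jw([p[0],y,p[1]])
ph0=float(sys.argv[1]);p=s['eef_pos']
for ph in np.arange(ph0+.12,1.28,.12):
    sl=np.interp(ph,[0.02,.85],[.033,.012]);q=tcp(ph,sl);d=r.T@(q-p);print(round(ph,2),'x3',(d/3).round(4));p=q
E
python3 arc.py 0.03
```

```text
t 12.42 p [0.5601 0.1421 0.0958] tilt 36.1 az -12.2 xa 168.0 ya 77.9 yz -0.001 q [ 0.17  0.04  2.24 -0.69  0.35 -0.6 ] F [-9.3  6.5 -0.5] op 0.004 4.5
jig [-0.0904 -0.0136  0.0958] Fj [-10.6   3.9  -0.5]
0.15 x3 [-0.0053  0.     -0.0077]
0.27 x3 [-0.006  -0.0001 -0.0064]
0.39 x3 [-0.0066 -0.0001 -0.0056]
0.51 x3 [-0.0071 -0.0001 -0.0048]
0.63 x3 [-0.0075 -0.0002 -0.0039]
0.75 x3 [-0.0078 -0.0002 -0.003 ]
0.87 x3 [-0.008  -0.0002 -0.0019]
0.99 x3 [-0.008  -0.0003 -0.0001]
1.11 x3 [-0.008  -0.0003  0.0009]
1.23 x3 [-0.0078 -0.0003  0.0018]
```

```bash
python3 -m handwheel '[[[0,-0.0053,0,-0.0077,0],[0,-0.0053,0,-0.0077,0],[0,-0.0053,0,-0.0077,0],[0,-0.006,0,-0.0064,0],[0,-0.006,0,-0.0064,0],[0,-0.006,0,-0.0064,0]]]' >/dev/null
python3 arc.py 0.27
```

```text
t 12.92 p [0.5629 0.1403 0.1502] tilt 36.0 az -12.4 xa 167.9 ya 77.8 yz -0.003 q [ 0.16 -0.06  2.21 -0.52  0.45 -0.78] F [-2.6 -0.1 -6. ] op 0.002 2.5
jig [-0.0872 -0.0146  0.1502] Fj [-2.5 -0.8 -6. ]
0.39 x3 [-0.0063  0.0002 -0.0057]
0.51 x3 [-0.0071 -0.0001 -0.0048]
0.63 x3 [-0.0075 -0.0002 -0.0039]
0.75 x3 [-0.0078 -0.0002 -0.003 ]
0.87 x3 [-0.008  -0.0002 -0.0019]
0.99 x3 [-0.008  -0.0003 -0.0001]
1.11 x3 [-0.008  -0.0003  0.0009]
1.23 x3 [-0.0078 -0.0003  0.0018]
```

Forces are as expected (about 6 N down). Carrying on with the swing.

```bash
python3 -m handwheel '[[[0,-0.0064,0,-0.0057,0],[0,-0.0064,0,-0.0057,0],[0,-0.0064,0,-0.0057,0],[0,-0.0071,0,-0.0048,0],[0,-0.0071,0,-0.0048,0],[0,-0.0071,0,-0.0048,0],[0,-0.0075,0,-0.0039,0],[0,-0.0075,0,-0.0039,0],[0,-0.0075,0,-0.0039,0]]]' >/dev/null
python3 arc.py 0.63
```

```text
t 13.67 p [0.591  0.1363 0.2271] tilt 36.6 az -11.8 xa 167.9 ya 78.0 yz 0.002 q [ 0.14 -0.11  2.1  -0.39  0.57 -0.95] F [-1.5  1.2 -5. ] op 0.001 2.3
jig [-0.059  -0.0114  0.2271] Fj [-1.8  0.8 -5. ]
0.75 x3 [-0.006  -0.0009 -0.0022]
0.87 x3 [-0.008  -0.0002 -0.0018]
0.99 x3 [-0.008  -0.0003 -0.    ]
1.11 x3 [-0.008  -0.0003  0.0009]
1.23 x3 [-0.0078 -0.0003  0.0019]
```

```bash
python3 -m handwheel '[[[0,-0.0065,0,-0.0022,0],[0,-0.0065,0,-0.0022,0],[0,-0.0065,0,-0.0022,0],[0,-0.008,0,-0.0018,0],[0,-0.008,0,-0.0018,0],[0,-0.008,0,-0.0018,0],[0,-0.008,0,0,0],[0,-0.008,0,0,0],[0,-0.008,0,0,0]]]' >/dev/null
python3 arc.py 0.99
```

```text
t 14.42 p [0.6372 0.1257 0.277 ] tilt 36.6 az -12.0 xa 168.0 ya 78.0 yz 0.0 q [ 0.11 -0.06  1.97 -0.31  0.65 -1.06] F [-4.2 -2.9 -3.4] op -0.001 2.4
jig [-0.0116 -0.0101  0.277 ] Fj [-3.3 -3.8 -3.4]
1.11 x3 [-0.0074 -0.0015  0.0009]
1.23 x3 [-0.0078 -0.0003  0.0019]
```

```bash
python3 -m handwheel '[[[0,-0.0078,0,0.0009,0],[0,-0.0078,0,0.0009,0],[0,-0.0078,0,0.0009,0],[0,-0.008,0,0.0018,0],[0,-0.008,0,0.0018,0],[0,-0.008,0,0.0018,0],[0,0,0,0,0]]]' >/dev/null
python3 arc.py 1.2
python3 - <<'E'
from h import *
viewer.read_camera('scene')
c=R.from_euler('z',YAW,degrees=True).as_matrix()
for r in viewer.pinpoint('scene','hood_lip')[:2]:
    u,v=np.array(r['xy'])*[560,420];o,d=ray('scene',u,v);o=c.T@(o-J);d=c.T@d;P=o+d*(-o[1])/d[1];print(r['confidence'],P.round(4),'phi',np.arctan2(P[2]-.125,.1-P[0]))
E
```

```text
t 15.0 p [0.6807 0.117  0.3   ] tilt 36.8 az -11.8 xa 167.9 ya 78.0 yz 0.003 q [ 0.09  0.01  1.86 -0.28  0.68 -1.11] F [ 0.3 -0.2 -0.6] op -0.001 0.4
jig [ 0.0326 -0.0075  0.3   ] Fj [ 0.3 -0.2 -0.6]
0.8 [0.0347 0.     0.3159] phi 1.2409721022541205
```

The hood is at phi 1.24, about 1.34 rad, so it's fully open. Now I'll back off and measure the module from two wrist positions.

```bash
python3 -c "
from h import *
to(jw([-.05,.016,.28]))"
python3 -m handwheel '[[[0,0.016,0,-0.012,0],[0,0.016,0,-0.012,0],[0.085,0.016,0.006,-0.005,0],[0.085,0.02,0.006,0,0],[0.085,0.02,0.006,0.005,0],[0.085,0,0,0,0]]]'
cat > look.py <<'E'
from h import *
import sys,pickle
s,r=st();T=pose('wrist');im=viewer.read_camera('wrist');cv2.imwrite('pics/%s.png'%sys.argv[1],np.clip(im*1.5,0,255).astype(np.uint8))
out=viewer.outline_of('wrist','module_center');pp=viewer.pinpoint('wrist','module_center')
for o in out:print('mask',(np.array(o['extent'])*[560,420,560,420]).round(),round(o['confidence'],2))
for o in pp:print('pt',(np.array(o['xy'])*[560,420]).round(1),round(o['confidence'],2))
print('exp',proj('wrist',jw([.036,.016,.071]),T))
pickle.dump((T,[(o['mask'],o['confidence']) for o in out],[(np.array(o['xy'])*[560,420],o['confidence']) for o in pp]),open(sys.argv[1]+'.pkl','wb'))
E
python3 look.py v1
```

```text
t 15.1 p [0.6805 0.1176 0.3003] tilt 36.9 az -11.7 xa 167.9 ya 78.1 yz 0.003 q [ 0.09  0.    1.86 -0.28  0.68 -1.11] F [ 0.2 -0.5  0.3] op 0.006 0.0
tool d [ 0.0771  0.0268 -0.0324] rows 2 each [ 0.0386  0.0134 -0.0162]
time: 15.6
eef_pos: [0.5972, 0.1543, 0.2625]
tcp_rot: [0.098, 0.945, -0.032, 0.311]
contact_force: [-0.2, 0.9, 0.4]
opening: 0.563
finger_force: 0.0
t 15.6 p [0.5972 0.1543 0.2625] tilt 36.5 az -11.7 xa 168.1 ya 78.2 yz 0.001 q [ 0.18 -0.12  2.04 -0.38  0.65 -0.95] F [-0.2  0.9  0.4] op 0.563 0.0
mask [55. 94. 91. 89.] 0.81
mask [265. 113.  48.  80.] 0.6
pt [287.2 153.5] 0.88
pt [101.5 136.3] 0.72
exp [285.94942089 146.25280581]
```

View pics/v1.png

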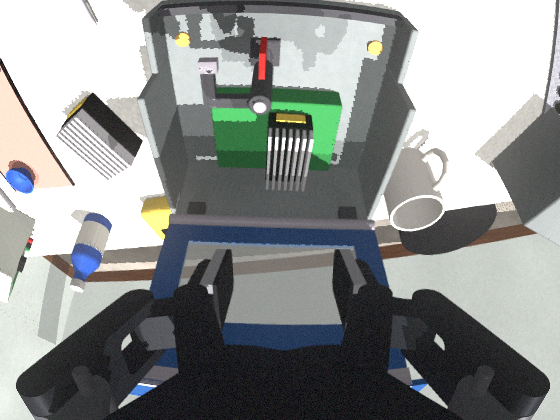

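The hood stands open. The module lies in the nest at (288,153), with its near top end at (291,122) and its far end at (288,190). The catch pin at (258,103) and nose at (208,70–100) are close to the approach, so I'll grip a little towards the hinge end. I need a second view first.

```bash
python3 -m handwheel '[[[0.085,0,0,0.03,0],[0.085,0,0,0.03,0],[0.085,-0.01,0,0.03,0],[0.085,0,0,0,0],[0.085,0,0,0,0]]]'>/dev/null
python3 look.py v2
cat > fit.py <<'E'
from h import *
import pickle
from scipy.optimize import least_squares
c=R.from_euler('z',YAW,degrees=True).as_matrix()
V=[]
for n in('v1','v2'):
    T,m,p=pickle.load(open(n+'.pkl','rb'));e=proj('wrist',jw([.036,.016,.071]),T)
    q=min(p,key=lambda a:np.hypot(*(a[0]-e)))[0]
    k=[a[0] for a in m if np.hypot(*(np.argwhere(a[0]).mean(0)[::-1]-e))<40]
    V.append((T,q,k[0] if k else None));print(n,q,bool(k))
P=tri([ray('wrist',*q,T) for T,q,_ in V]);print('tri ctr jig',(c.T@(P-J)).round(4))
# silhouette fit: convex hull of projected box vs. mask
B=np.array([[x,y,z] for x in(-.04,.04) for y in(-.023,.023) for z in(-.021,.021)])
def hull(T,x):
    W=[jw(np.array([x[0],x[1],x[2]])+R.from_euler('z',x[3]).apply(b)) for b in B]
    return cv2.convexHull(np.array([proj('wrist',w,T) for w in W],np.float32))
def cost(x):
    L=0
    for T,q,m in V:
        if m is None: continue
        a=np.zeros((1680,2240),np.uint8);cv2.fillConvexPoly(a,(hull(T,x)*4+1.5).astype(np.int32),1);a=cv2.resize(a,(560,420),interpolation=cv2.INTER_AREA).astype(bool)
        mm=cv2.convexHull(np.argwhere(m)[:,::-1].astype(np.int32));b=np.zeros((420,560),np.uint8);cv2.fillConvexPoly(b,mm,1)
        L+=1-(a&(b>0)).sum()/(a|(b>0)).sum()
    return L
from scipy.optimize import minimize
r=min((minimize(cost,[.036,.016,z,yw],method='Nelder-Mead',options=dict(initial_simplex=np.array([[.036,.016,z,yw]]+[[.036+.01*(i==0),.016+.01*(i==1),z+.01*(i==2),yw+.15*(i==3)] for i in range(4)]),maxiter=200)) for z in(.071,) for yw in(-.1,.1)),key=lambda r:r.fun)
print(r.x.round(4),r.fun)
E
python3 fit.py
```

```text
t 16.17 p [0.661  0.1389 0.1975] tilt 36.5 az -12.0 xa 167.9 ya 77.9 yz 0.001 q [ 0.13  0.08  1.97 -0.41  0.52 -0.93] F [ 1.1  0.2 -0.2] op 0.997 0.0
mask [264.  92.  63. 107.] 0.69
mask [  8.  76.  98. 108.] 0.64
pt [291.6 146.9] 0.92
pt [ 59.5 133.6] 0.9
exp [290.01410811 138.03882655]
v1 [287.224 153.51 ] True
v2 [291.592 146.916] True
tri ctr jig [0.0232 0.0161 0.0964]Traceback (most recent call last):
  File "fit.py", line 26, in <module>
    r=min((minimize(cost,[.036,.016,z,yw],method='Nelder-Mead',options=dict(initial_simplex=np.array([[.036,.016,z,yw]]+[[.036+.01*(i==0),.016+.01*(i==1),z+.01*(i==2),yw+.15*(i==3)] for i in range(4)]),maxiter=200)) for z in(.071,) for yw in(-.1,.1)),key=lambda r:r.fun)
  File "fit.py", line 26, in <genexpr>
    r=min((minimize(cost,[.036,.016,z,yw],method='Nelder-Mead',options=dict(initial_simplex=np.array([[.036,.016,z,yw]]+[[.036+.01*(i==0),.016+.01*(i==1),z+.01*(i==2),yw+.15*(i==3)] for i in range(4)]),maxiter=200)) for z in(.071,) for yw in(-.1,.1)),key=lambda r:r.fun)
           ~~~~~~~~^^^^^^^^^^^^^^^^^^^^^^^^^^^^^^^^^^^^^^^^^^^^^^^^^^^^
[... 271 characters left out ...]
c(xr)
    fx = function(np.copy(x), *(wrapper_args + args))
  File "fit.py", line 21, in cost
    a=np.zeros((1680,2240),np.uint8);cv2.fillConvexPoly(a,(hull(T,x)*4+1.5).astype(np.int32),1);a=cv2.resize(a,(560,420),interpolation=cv2.INTER_AREA).astype(bool)
                                                           ~~~~^^^^^
  File "fit.py", line 16, in hull
    return cv2.convexHull(np.array([proj('wrist',w,T) for w in W],np.float32))
                                    ~~~~^^^^^^^^^^^^^
  File "h.py", line 26, in proj
    p,f=cam(n);T=pose(n) if T is None else T
        ~~~^^^
  File "h.py", line 5, in cam
    p=viewer.camera_params(n)
ValueError: time passes only in moves, steps and waits
```

View pics/v2.png

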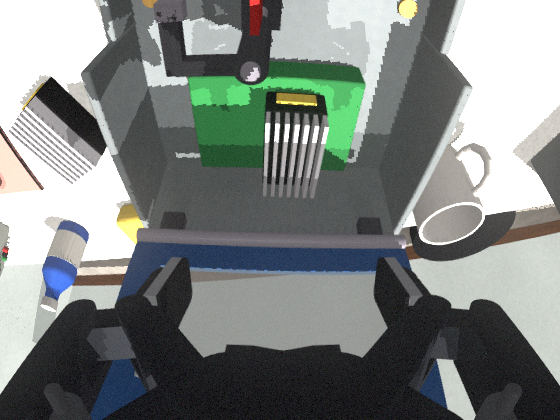

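In v2 the module's top runs from (296,108) near to (290,196) far and its near face from row 93, with the yellow label at (297,99). The pin top is at (252,72). I'll cache the calibration and fit the silhouette.

```bash
sed -i 's/^def cam(n):/import functools\n@functools.lru_cache(None)\ndef cam(n):/' h.py; python3 fit.py | tail -2
python3 - <<'E'
from h import *
import pickle
T,m,p=pickle.load(open('v2.pkl','rb'));c=R.from_euler('z',YAW,degrees=True).as_matrix()
for u,v,z in((266,111,.092),(328,113,.092),(263,196,.092),(318,199,.092),(189,75,.05),(365,82,.05),(252,72,.122)):print(u,v,(c.T@(onz('wrist',u,v,z,T)-J)).round(4))
E
```

```text
tri ctr jig [0.0232 0.0161 0.0964]
[ 0.0471  0.0176  0.069  -0.0218] 0.050711065528815547
266 111 [-0.0046 -0.0028  0.092 ]
328 113 [-0.0052  0.0387  0.092 ]
263 196 [ 0.084  -0.0047  0.092 ]
318 199 [0.086  0.0432 0.092 ]
189 75 [-0.0096 -0.0641  0.05  ]
365 82 [-0.0085  0.0724  0.05  ]
252 72 [-0.0504 -0.0094  0.122 ]
```

```bash
python3 -c "
from h import *
A=jw([.055,.018,.13]);to(A);to(jw([.061,.018,.064]),A)"
```

```text
t 16.32 p [0.6606 0.1401 0.2008] tilt 36.8 az -11.8 xa 167.9 ya 78.0 yz 0.003 q [ 0.13  0.08  1.97 -0.41  0.52 -0.93] F [-0.2  0.4  0.5] op 0.994 0.0
tool d [0.004  0.0059 0.0855] rows 3 each [0.0013 0.002  0.0285]
t 16.32 p [0.6606 0.1401 0.2008] tilt 36.8 az -11.8 xa 167.9 ya 78.0 yz 0.003 q [ 0.13  0.08  1.97 -0.41  0.52 -0.93] F [-0.2  0.4  0.5] op 0.994 0.0
tool d [ 0.0347 -0.0005  0.0565] rows 2 each [ 0.0174 -0.0002  0.0282]
```

```bash
python3 -m handwheel '[[[0.085,0.001,0.0015,0.0214,0],[0.085,0.001,0.0015,0.0214,0],[0.085,0.001,0.0015,0.0214,0],[0.085,0.001,0.0015,0.0214,0],[0.085,0,0,0,0]]]'>/dev/null
python3 s.py; python3 -c "
from h import *
to(jw([.061,.018,.064]))"
```

```text
t 16.73 p [0.7072 0.1358 0.1251] tilt 36.4 az -12.0 xa 168.0 ya 78.0 yz 0.001 q [ 0.11  0.27  1.9  -0.5   0.4  -0.84] F [-1.2 -0.6 -0. ] op 0.999 0.0
jig [0.0535 0.0173 0.1251] Fj [-1.  -0.9 -0. ]
t 16.73 p [0.7072 0.1358 0.1251] tilt 36.4 az -12.0 xa 168.0 ya 78.0 yz 0.001 q [ 0.11  0.27  1.9  -0.5   0.4  -0.84] F [-1.2 -0.6 -0. ] op 0.999 0.0
tool d [0.0302 0.0003 0.0536] rows 2 each [0.0151 0.0001 0.0268]
```

```bash
python3 -m handwheel '[[[0.085,0.006,0,0.0107,0],[0.085,0.006,0,0.0107,0],[0.085,0.006,0,0.0107,0],[0.085,0.006,0,0.0107,0],[0.085,0.006,0,0.0107,0],[0.085,0,0,0,0]]]'>/dev/null
python3 s.py
```

```text
t 17.23 p [0.7141 0.1347 0.066 ] tilt 36.5 az -11.9 xa 168.0 ya 78.0 yz 0.001 q [ 0.11  0.37  1.9  -0.65  0.31 -0.69] F [-0.9 -0.1 -1. ] op 0.992 0.0
jig [0.0606 0.018  0.066 ] Fj [-0.8 -0.4 -1. ]
```

In place with no contact. Closing the gripper at 40 N.

```bash
python3 -m handwheel '[[[0.03,0,0,0,0],[0.03,0,0,0,0],[0.03,0,0,0,0],[0.03,0,0,0,0],[0.03,0,0,0,0],[0.03,0,0,0,0],[0.03,0,0,0,0],[0.03,0,0,0,0]]]' 45
python3 s.py
```

```text
time: 17.9
eef_pos: [0.7164, 0.135, 0.069]
tcp_rot: [0.099, 0.944, -0.032, 0.314]
contact_force: [-3.9, -0.6, 7.0]
opening: 0.541
finger_force: 45.9
t 17.9 p [0.7164 0.135  0.069 ] tilt 36.8 az -11.8 xa 168.0 ya 78.1 yz 0.002 q [ 0.11  0.37  1.9  -0.65  0.31 -0.69] F [-3.9 -0.6  7. ] op 0.541 45.9
jig [0.0627 0.0189 0.069 ] Fj [-3.6 -1.6  7. ]
```

```bash
python3 -m handwheel '[[[0.03,-0.003,0,-0.004,0],[0.03,-0.005,0,-0.0065,0],[0.03,-0.006,0,-0.008,0],[0.03,-0.006,0,-0.008,0],[0.03,-0.006,0,-0.008,0],[0.03,0,0,-0.01,0],[0.03,0.008,0,-0.012,0],[0.03,0.008,0,-0.016,0],[0.03,0.008,0,-0.016,0],[0.03,0.008,0,-0.016,0],[0.03,0,0,0,0]]]' >/dev/null
python3 s.py; python3 -c "
from h import *
to(jw([-.12,.02,.28]))"
```

```text
t 18.82 p [0.6499 0.1493 0.1506] tilt 36.9 az -11.6 xa 168.0 ya 78.1 yz 0.003 q [ 0.15  0.13  2.02 -0.52  0.43 -0.8 ] F [-3.3  0.7  9.9] op 0.527 50.5
jig [-0.0053  0.016   0.1506] Fj [-3.3 -0.2  9.9]
t 18.82 p [0.6499 0.1493 0.1506] tilt 36.9 az -11.6 xa 168.0 ya 78.1 yz 0.003 q [ 0.15  0.13  2.02 -0.52  0.43 -0.8 ] F [-3.3  0.7  9.9] op 0.527 50.5
tool d [ 0.0138  0.0099 -0.1721] rows 5 each [ 0.0028  0.002  -0.0344]
```

```bash
python3 -m handwheel '[[[0.03,-0.006,0,-0.008,0],[0.03,-0.012,0,-0.016,0],[0.03,-0.006,0,-0.018,0],[0.03,0,0,-0.02,0],[0.03,0,0,-0.02,0],[0.03,0,0,-0.01,0],[0.03,0,0,0,0],[0.03,0,0,0,0]]]' >/dev/null
python3 s.py; python3 look.py v3;  python3 -c "
from h import *
import pickle
T,m,p=pickle.load(open('v3.pkl','rb'));s=get_state()
for a,b in p[:3]:
  o,d=ray('wrist',*a,T);print((R.from_quat(s['tcp_rot']).as_matrix().T@d).round(3))"
```

```text
t 19.48 p [0.6143 0.1556 0.2342] tilt 36.5 az -11.9 xa 167.9 ya 78.0 yz 0.001 q [ 0.18 -0.05  2.03 -0.41  0.6  -0.91] F [ 0.3  0.9 -2. ] op 0.531 49.0
jig [-0.0413  0.0131  0.2342] Fj [ 0.1  0.9 -2. ]
t 19.48 p [0.6143 0.1556 0.2342] tilt 36.5 az -11.9 xa 167.9 ya 78.0 yz 0.001 q [ 0.18 -0.05  2.03 -0.41  0.6  -0.91] F [ 0.3  0.9 -2. ] op 0.531 49.0
mask [215. 159. 136. 183.] 0.74
mask [37. 96. 92. 92.] 0.61
mask [  2. 176.  20.  26.] 0.37
pt [ 84.1 142.1] 0.72
pt [286.5 256.7] 0.63
exp [281.74207795 152.52214831]
[-0.036 -0.568  0.823]
[-0.413  0.014  0.911]
```

View pics/v3.png

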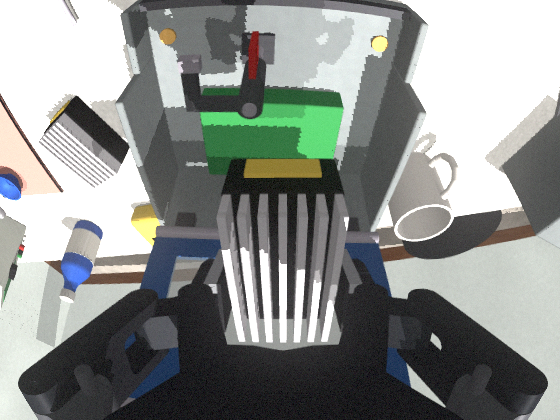

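The module is held centrally, with fins up from about (283,197) near to (283,320) far and its near face at rows 159–197. The nest is empty. I'll estimate its pitch in the grip, and also get the placement target.

```bash
cat > grip.py <<'E'
from h import *
import pickle
from scipy.optimize import least_squares
T,m,p=pickle.load(open('v3.pkl','rb'));s,r=st()
az=np.radians(-12)
obs=[((-.04,-.023,-.021),(336,159)),((-.04,.023,-.021),(232,159)),((-.04,-.023,.021),(345,197)),((-.04,.023,.021),(219,197)),((.04,-.023,.021),(341,330)),((.04,.023,.021),(227,330))]
# module x forward (az), y left; image left is -y
obs=[((a,-b,c),q) for (a,b,c),q in obs]
def W(x): return [s['eef_pos']+R.from_euler('zyx',[az+x[4],x[3],x[5]]).apply(o)+R.from_euler('z',az).apply(x[:3]) for o,_ in obs]
def res(x): return np.concatenate([proj('wrist',w,T)-q for w,(_,q) in zip(W(x),obs)])
o=least_squares(res,[-.015,0,.005,0,0,0],loss='soft_l1',f_scale=3);print('ctr rel TCP (fwd,left,up)',o.x[:3].round(4),'pitch,yaw,roll deg',np.degrees(o.x[3:]).round(1));print(res(o.x).round(1))
# mat
C=np.mean([onz('top',*q,.004) for q in((393,121),(479,130),(466,263),(377,252))]+[onz('scene',*q,.004) for q in((175,273),(98,324),(193,419),(271,353))],axis=0);print('mat',C)
E
python3 grip.py
```

```text
t 19.63 p [0.6142 0.1553 0.2327] tilt 36.4 az -12.0 xa 168.0 ya 78.0 yz 0.0 q [ 0.18 -0.05  2.03 -0.41  0.6  -0.91] F [ 1.  -0.5 -0.9] op 0.529 49.0
ctr rel TCP (fwd,left,up) [-0.0026  0.0006 -0.0056] pitch,yaw,roll deg [-21.    0.   -3.6]
[ -5.1  -3.6   4.   -3.4  -0.9   0.5   1.1   0.6 -13.4   2.5  12.4   2. ]
mat [ 0.59913553 -0.31237215  0.004     ]
```

```bash
cat > g2.py <<'E'
from h import *
import pickle
from scipy.optimize import least_squares
T,m,p=pickle.load(open('v3.pkl','rb'));P0=np.array([.6143,.1556,.2342]);P0=np.array([.6142,.1554,.2335]);az=np.radians(-12)
B=[(a,b,c) for a in(-.04,.04) for c in(-.021,.021) for b in(-.023,.023)]
def pr(f,u,pit): return np.array([proj('wrist',P0+R.from_euler('z',az).apply([f,0,u])+R.from_euler('zy',[az,np.radians(pit)]).apply(b),T) for b in B])
for h in((-.018,.003,0),(-.018,.003,-10),(-.018,.003,-20),(-.018,.003,10)):print(h);print(pr(*h).round(0).tolist())
q=np.array([(232,159),(336,159),(219,197),(345,197)])
o=least_squares(lambda x:(pr(x[0],x[1],x[2]*100)[:4]-q).ravel(),[-.018,.003,0],x_scale=[.01,.01,.1]);print(o.x*[1,1,100]);print(pr(o.x[0],o.x[1],o.x[2]*100).round(0).tolist())
a=np.array(cv2.imread('pics/v3.png')[130:360,180:390]);cv2.imwrite('pics/v3c.png',cv2.resize(a,None,fx=2.6,fy=2.6,interpolation=3))
E
python3 g2.py
```

```text
(-0.018, 0.003, 0)
[[222.0, 146.0], [343.0, 146.0], [206.0, 240.0], [359.0, 240.0], [242.0, 253.0], [322.0, 253.0], [238.0, 323.0], [327.0, 323.0]]
(-0.018, 0.003, -10)
[[228.0, 142.0], [342.0, 145.0], [205.0, 213.0], [356.0, 217.0], [243.0, 265.0], [324.0, 267.0], [234.0, 331.0], [327.0, 334.0]]
(-0.018, 0.003, -20)
[[234.0, 142.0], [341.0, 146.0], [207.0, 190.0], [353.0, 196.0], [244.0, 277.0], [325.0, 282.0], [230.0, 338.0], [327.0, 344.0]]
(-0.018, 0.003, 10)
[[216.0, 155.0], [344.0, 151.0], [208.0, 269.0], [362.0, 263.0], [241.0, 241.0], [321.0, 238.0], [240.0, 313.0], [327.0, 310.0]]
[-5.42559329e-03 -2.19145771e-03 -2.37075940e+01]
[[239.0, 155.0], [336.0, 160.0], [216.0, 195.0], [344.0, 201.0], [246.0, 282.0], [323.0, 287.0], [233.0, 336.0], [323.0, 343.0]]
```

View pics/v3c.png

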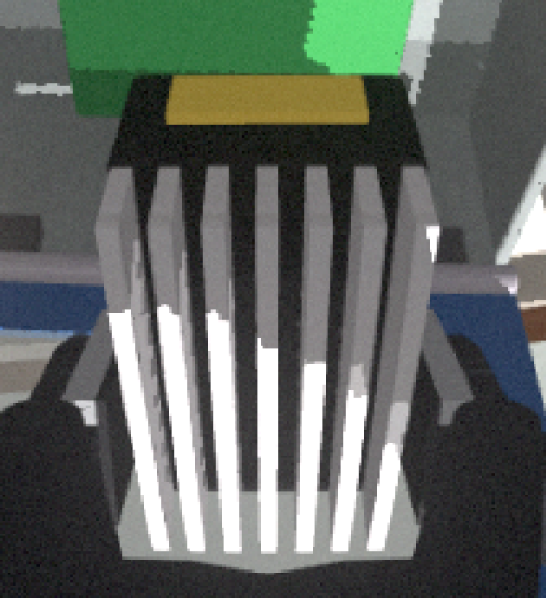

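```bash
cat >> g2.py <<'E'
B=[(-.04,b,-.021) for b in(-.023,.023)]+[(-.04,b,0) for b in(-.023,.023)]+[(-.04,b,.021) for b in(-.023,.023)]+[(.04,b,.021) for b in(-.023,.023)]
q=np.array([(231,159),(336,159),(222,194.6),(344,194.6),(217,218),(348,218),(237,341.5),(328,341.5)])
def pr2(x):return np.array([proj('wrist',P0+R.from_euler('z',az).apply(x[:3])+R.from_euler('zyx',[az+x[4],x[3],x[5]]).apply(b),T) for b in B])
o=least_squares(lambda x:(pr2(x)-q).ravel(),[-.018,0,.003,0,0,0],x_scale=[.01,.01,.01,.1,.1,.1]);print('fit',o.x[:3].round(4),np.degrees(o.x[3:]).round(1));print((pr2(o.x)-q).round(1).tolist())
E
python3 g2.py | tail -2
```

```text
fit [-0.0058  0.0002  0.0019] [-15.4  -0.3  -2.8]
[[0.7, 3.2], [-1.3, 3.4], [2.4, -7.0], [-2.5, -6.6], [-1.8, 3.1], [2.0, 3.6], [1.1, -0.1], [-0.6, 0.4]]
```

The module is nose-down by about 15° in the grip, with its near end low. I'll set it down near edge first, then ease it flat with a light grip. Now moving over to the mat.

```bash
python3 -c "
from h import *
A=np.array([.556,-.306,.20]);to(A);to([.556,-.306,.045],A);to([.556,-.306,.035],[.556,-.306,.045])"
```

```text
t 19.63 p [0.6142 0.1553 0.2327] tilt 36.4 az -12.0 xa 168.0 ya 78.0 yz 0.0 q [ 0.18 -0.05  2.03 -0.41  0.6  -0.91] F [ 1.  -0.5 -0.9] op 0.529 49.0
tool d [-0.0122 -0.4633  0.0494] rows 12 each [-0.001  -0.0386  0.0041]
t 19.63 p [0.6142 0.1553 0.2327] tilt 36.4 az -12.0 xa 168.0 ya 78.0 yz 0.0 q [ 0.18 -0.05  2.03 -0.41  0.6  -0.91] F [ 1.  -0.5 -0.9] op 0.529 49.0
tool d [ 9.190e-02 -1.000e-04  1.248e-01] rows 3 each [ 0.0306 -0.      0.0416]
t 19.63 p [0.6142 0.1553 0.2327] tilt 36.4 az -12.0 xa 168.0 ya 78.0 yz 0.0 q [ 0.18 -0.05  2.03 -0.41  0.6  -0.91] F [ 1.  -0.5 -0.9] op 0.529 49.0
tool d [ 0.0059 -0.      0.0081] rows 1 each [ 0.0059 -0.      0.0081]
```

```bash
python3 -m handwheel '[[[0.03,0,-0.01,0,0],[0.03,0,-0.02,0,0],[0.03,0,-0.03,0,0],[0.03,0,-0.036,0,0],[0.03,0,-0.036,0,0],[0.03,0,-0.036,0.004,0],[0.03,0,-0.036,0.005,0],[0.03,0,-0.036,0.005,0],[0.03,-0.002,-0.036,0.005,0],[0.03,-0.002,-0.036,0.005,0],[0.03,-0.002,-0.036,0.005,0],[0.03,-0.002,-0.036,0.005,0]]]' >/dev/null
python3 -m handwheel '[[[0.03,-0.002,-0.036,0.005,0],[0.03,-0.002,-0.025,0.005,0],[0.03,0,-0.015,0.005,0],[0.03,0,-0.006,0,0],[0.03,0,0,0,0]]]' >/dev/null
python3 -c "
from h import *
to([.556,-.306,.09]);to([.556,-.306,.045])"
```

```text
t 21.05 p [ 0.555  -0.3096  0.2003] tilt 36.4 az -11.9 xa 167.8 ya 77.9 yz 0.003 q [-0.8  -0.03  2.08  0.6   0.63 -2.57] F [ 0.3 -0.3 -2.7] op 0.531 48.9
tool d [0.0653 0.0034 0.0889] rows 3 each [0.0218 0.0011 0.0296]
t 21.05 p [ 0.555  -0.3096  0.2003] tilt 36.4 az -11.9 xa 167.8 ya 77.9 yz 0.003 q [-0.8  -0.03  2.08  0.6   0.63 -2.57] F [ 0.3 -0.3 -2.7] op 0.531 48.9
tool d [0.092  0.0033 0.1251] rows 3 each [0.0307 0.0011 0.0417]
```

```bash
python3 -c "
from h import *
to([.60,-.275,.12])"
```

```text
t 21.05 p [ 0.555  -0.3096  0.2003] tilt 36.4 az -11.9 xa 167.8 ya 77.9 yz 0.003 q [-0.8  -0.03  2.08  0.6   0.63 -2.57] F [ 0.3 -0.3 -2.7] op 0.531 48.9
tool d [0.0181 0.043  0.0865] rows 3 each [0.006  0.0143 0.0288]
```

```bash
python3 -m handwheel '[[[0.03,0.003,0.007,0.014,0],[0.03,0.003,0.007,0.015,0],[0.03,0.003,0.007,0.015,0],[0.03,0.003,0.007,0.015,0],[0.03,0.003,0.007,0.015,0],[0.03,0.003,0.007,0.012,0],[0.03,0,0,0,0]]]' >/dev/null
python3 -c "
from h import *
to([.60,-.275,.045])"
```

```text
t 21.63 p [ 0.5998 -0.2706  0.1183] tilt 36.2 az -11.4 xa 168.0 ya 78.2 yz 0.005 q [-0.68  0.14  2.08  0.69  0.45 -2.61] F [-0.6  1.  -2.5] op 0.526 48.7
tool d [ 0.0424 -0.0047  0.0598] rows 2 each [ 0.0212 -0.0023  0.0299]
```

```bash
python3 -c "
from h import *
to([.624,-.272,.07])"
```

```text
t 21.63 p [ 0.5998 -0.2706  0.1183] tilt 36.2 az -11.4 xa 168.0 ya 78.2 yz 0.005 q [-0.68  0.14  2.08  0.69  0.45 -2.61] F [-0.6  1.  -2.5] op 0.526 48.7
tool d [0.0092 0.0033 0.0532] rows 2 each [0.0046 0.0016 0.0266]
```

```bash
python3 -m handwheel '[[[0.03,0.002,0,0.013,2],[0.03,0.002,0.001,0.013,2],[0.03,0.002,0.001,0.013,2],[0.03,0.003,0.001,0.013,0],[0.03,0,0,0,0],[0.03,0,0,0,0]]]' >/dev/null
python3 -c "
from h import *
to([.624,-.272,.036])"
```

```text
t 22.13 p [ 0.6246 -0.2753  0.075 ] tilt 36.5 az -11.8 xa 160.5 ya 73.2 yz 0.064 q [-0.66  0.26  2.04  0.81  0.37 -2.61] F [ 1.2 -0.1 -1.8] op 0.533 48.8
tool d [0.0244 0.0005 0.0307] rows 1 each [0.0244 0.0005 0.0307]
```

```bash
python3 -m handwheel '[[[0.03,0.005,0,0.0062,0],[0.03,0.005,0,0.0062,0],[0.03,0.004,0,0.005,0],[0.03,0.003,0,0.0037,0],[0.03,0,0,0,0],[0.03,0,0,0,0]]]' >/dev/null
python3 s.py
python3 -m handwheel '[[[0.03,0.0025,0,0.003,0],[0.03,0.0025,0,0.003,0],[0.03,0,0,0,0],[0.03,0,0,0,0]]]' >/dev/null
python3 s.py
```

```text
t 22.63 p [ 0.6242 -0.2742  0.0489] tilt 36.6 az -11.9 xa 160.5 ya 73.2 yz 0.063 q [-0.66  0.3   2.04  0.91  0.34 -2.72] F [ 0.6 -0.4 -2.4] op 0.533 48.9
jig [ 0.0766 -0.4003  0.0489] Fj [ 0.7 -0.2 -2.4]
t 22.97 p [ 0.6236 -0.2733  0.04  ] tilt 36.5 az -11.9 xa 160.5 ya 73.2 yz 0.064 q [-0.66  0.32  2.04  0.95  0.33 -2.76] F [ 0.6  0.9 -1.9] op 0.528 48.9
jig [ 0.0758 -0.3996  0.04  ] Fj [ 0.3  1.  -1.9]
```

```bash
python3 -m handwheel '[[[0.03,0,0,0,1.5],[0.03,0,0,0,1.5],[0.03,0.0018,0,0.0024,0],[0.03,0.0018,0,0.0024,0],[0.03,0,0,0,0]]]' >/dev/null
python3 s.py
python3 -m handwheel '[[[0.03,0.0018,0,0.0024,0],[0.03,0,0,0,0],[0.03,0,0,0,0]]]' >/dev/null
python3 s.py
```

```text
t 23.38 p [ 0.6243 -0.2733  0.0346] tilt 36.6 az -11.9 xa 156.8 ya 70.8 yz 0.094 q [-0.66  0.33  2.04  0.98  0.32 -2.74] F [0.1 0.5 0.2] op 0.528 49.2
jig [ 0.0764 -0.3994  0.0346] Fj [0.  0.5 0.2]
t 23.63 p [ 0.6254 -0.2736  0.0336] tilt 36.8 az -12.0 xa 156.8 ya 70.8 yz 0.094 q [-0.66  0.33  2.04  0.99  0.31 -2.75] F [-0.8  0.3  5.5] op 0.528 50.1
jig [ 0.0776 -0.3995  0.0336] Fj [-0.9  0.1  5.5]
```

Contact came at TCP z 0.034, as predicted. I'll ease the grip to 20 N and press gently so the module swivels flat.

```bash
python3 -m handwheel '[[[0.03,0,0,0,0],[0.03,0.0015,0,0.002,0],[0.03,0.0015,0,0.002,0],[0.03,0,0,0,0],[0.03,0,0,0,0]]]' 20 >/dev/null
python3 s.py
python3 -m handwheel '[[[0.03,0.0015,0,0.002,0],[0.03,0.0015,0,0.002,0],[0.03,0,0,0,0],[0.03,0,0,0,0]]]' >/dev/null
python3 s.py
```

```text
t 24.05 p [ 0.6276 -0.2742  0.0316] tilt 37.0 az -12.1 xa 156.8 ya 70.8 yz 0.093 q [-0.66  0.34  2.04  1.02  0.31 -2.77] F [ 1.1  1.9 11.5] op 0.531 51.5
jig [ 0.0799 -0.3995  0.0316] Fj [ 0.6  2.1 11.5]
t 24.38 p [ 0.6298 -0.2748  0.0292] tilt 37.3 az -12.2 xa 156.8 ya 70.8 yz 0.093 q [-0.65  0.35  2.03  1.04  0.3  -2.8 ] F [ 4.2  2.7 14.1] op 0.53 53.0
jig [ 0.0822 -0.3995  0.0292] Fj [ 3.4  3.6 14.1]
```

```bash
python3 -m handwheel '[[[0.044,-0.001,0,-0.0013,0],[0.045,0,0,0,0],[0.0455,0,0,0,0],[0.046,0,0,0,0]]]' 20 >/dev/null
python3 s.py
python3 -m handwheel '[[[0.0463,0,0,0,0],[0.0466,0,0,0,0],[0.047,0,0,0,0]]]' 20 >/dev/null
python3 s.py
```

```text
t 24.72 p [ 0.627  -0.2738  0.027 ] tilt 36.9 az -12.1 xa 156.9 ya 70.8 yz 0.092 q [-0.66  0.35  2.04  1.03  0.31 -2.79] F [-0.1 -0.1 -1.1] op 0.54 1.0
jig [ 0.0792 -0.3992  0.027 ] Fj [-0.  -0.1 -1.1]
t 24.97 p [ 0.6251 -0.2722  0.0243] tilt 36.7 az -11.9 xa 156.8 ya 70.8 yz 0.095 q [-0.66  0.35  2.04  1.03  0.31 -2.79] F [2.5 1.2 6.8] op 0.549 5.6
jig [ 0.0769 -0.3982  0.0243] Fj [2.1 1.8 6.8]
```

```bash
python3 -m handwheel '[[[0.049,0,0,0,0],[0.052,0,0,0,0],[0.056,0,0,0,0],[0.062,0,0,0,0],[0.07,0,0,0,0],[0.08,0,0,0,0],[0.085,0,0,0,0],[0.085,0,0,0,0]]]' >/dev/null
python3 s.py
python3 look.py v4
```

```text
t 25.63 p [ 0.6241 -0.2719  0.023 ] tilt 36.5 az -11.9 xa 156.8 ya 70.7 yz 0.095 q [-0.66  0.35  2.04  1.03  0.31 -2.79] F [0.5 0.1 0.9] op 0.993 0.0
jig [ 0.0759 -0.3981  0.023 ] Fj [0.5 0.2 0.9]
t 25.63 p [ 0.6241 -0.2719  0.023 ] tilt 36.5 az -11.9 xa 156.8 ya 70.7 yz 0.095 q [-0.66  0.35  2.04  1.03  0.31 -2.79] F [0.5 0.1 0.9] op 0.993 0.0
mask [501. 114.  59. 176.] 0.6
mask [213. 159. 138. 172.] 0.57
pt [282.9 257.2] 0.78
exp [721.50533724 196.21167942]
```

Released with no contact force. Retracting along the tool axis, then checking numerically since the picture budget is used up.

```bash
python3 -m handwheel '[[[0.085,0,0,-0.008,0],[0.085,0,0,-0.015,0],[0.085,0,0,-0.02,0],[0.085,0,0,-0.02,0],[0.085,0,0,-0.02,0],[0.085,0,0,-0.025,0],[0.085,0,0,-0.03,0],[0.085,0,0,-0.03,0],[0.085,0,0,-0.02,0],[0.085,0,0,0,0]]]' >/dev/null
python3 s.py
cat > chk.py <<'E'
from h import *
from scipy.optimize import minimize
C=np.array([.599,-.3124,0]);M=R.from_euler('z',-8.6,degrees=True).as_matrix();c=R.from_euler('z',YAW,degrees=True).as_matrix()
V=[]
for n in('top','scene'):
    T=pose(n);viewer.read_camera(n)
    e=proj(n,np.array([.62,-.274,.025]),T);print(n,'exp',e.round(1))
    for t in('module_center','dish','driver','hood_lip'):
        for o in viewer.pinpoint(n,t)[:3]:
            q=np.array(o['xy'])*[560,420];z=dict(module_center=.025,dish=0,driver=.01,hood_lip=.316)[t];P=onz(n,*q,z,T);print(' ',t,q.round(1),round(o['confidence'],2),P.round(3),'mat',(M.T@(P-C)).round(3))
    for o in viewer.outline_of(n,'module_center'):
        k=np.argwhere(o['mask']).mean(0)[::-1]
        if np.hypot(*(k-e))<30:V.append((n,T,o['mask']));print('  mask',k.round(1),round(o['confidence'],2));break
B=np.array([[x,y,z] for x in(-.04,.04) for y in(-.023,.023) for z in(-.021,.021)])
def cost(x):
    L=0
    for n,T,m in V:
        h=cv2.convexHull(np.array([proj(n,x[:3]+R.from_euler('zyx',x[3:]).apply(b),T) for b in B],np.float32))
        a=np.zeros((1680,2240),np.uint8);cv2.fillConvexPoly(a,(h*4+1.5).astype(np.int32),1)
        b=np.zeros((420,560),np.uint8);cv2.fillConvexPoly(b,cv2.convexHull(np.argwhere(m)[:,::-1].astype(np.int32)),1);b=cv2.resize(b,(2240,1680),interpolation=0)
        L+=1-(a&b).sum()/(a|b).sum()
    return L
x0=np.array([.62,-.274,.025,-.25,0,0]);S=[x0]+[x0+d for d in np.diag([.01,.01,.008,.15,.15,.15])]
r=minimize(cost,x0,method='Nelder-Mead',options=dict(initial_simplex=np.array(S),maxiter=500));print('fit',r.x[:3].round(4),np.degrees(r.x[3:]).round(1),r.fun,'flat cost',minimize(lambda y:cost([y[0],y[1],.025,y[2],0,0]),[.62,-.274,-.25],method='Nelder-Mead',options=dict(initial_simplex=np.array([[.62,-.274,-.25],[.63,-.274,-.25],[.62,-.264,-.25],[.62,-.274,-.1]]))).fun)
print('mat coords',(M.T@(r.x[:3]-C)).round(4))
E
python3 chk.py
```

```text
t 26.62 p [ 0.5146 -0.2499  0.179 ] tilt 36.9 az -12.3 xa 156.9 ya 70.7 yz 0.091 q [-0.77 -0.16  2.25  0.62  0.58 -2.42] F [ 0.3 -0.1  0.6] op 0.992 0.0
jig [-0.0356 -0.4044  0.179 ] Fj [ 0.3 -0.1  0.6]
top exp [410.1 178. ]
  module_center [319.3 163. ] 0.88 [ 0.651 -0.104  0.025] mat [0.02  0.214 0.025]
  module_center [409.4 179.8] 0.85 [ 0.617 -0.273  0.025] mat [0.011 0.042 0.025]
  module_center [169.3 302.1] 0.57 [0.394 0.178 0.025] mat [-0.276  0.454  0.025]
  dish [440.6 147.7] 0.58 [ 0.683 -0.341  0.   ] mat [ 0.087 -0.016  0.   ]
  driver [288.1 277. ] 0.71 [ 0.437 -0.042  0.01 ] mat [-0.2    0.243  0.01 ]
  hood_lip [164.9  98. ] 0.97 [0.687 0.126 0.316] mat [0.022 0.446 0.316]
  hood_lip [195.  164.5] 0.65 [0.593 0.083 0.316] mat [-0.065  0.39   0.316]
  hood_lip [173.  215.5] 0.42 [0.524 0.112 0.316] mat [-0.138  0.409  0.316]
  mask [406.8 181. ] 0.62
scene exp [206.1 320.5]
  module_center [258.1 151.4] 0.92 [0.393 0.182 0.025] mat [-0.278  0.458  0.025]
  module_center [205.6 316.9] 0.84 [ 0.614 -0.269  0.025] mat [0.009 0.045 0.025]
  module_center [280.1 270.9] 0.6 [ 0.657 -0.11   0.025] mat [0.027 0.209 0.025]
  dish [210.  375.4] 0.85 [ 0.68  -0.338  0.   ] mat [ 0.084 -0.013  0.   ]
  dish [202.9 320.4] 0.45 [ 0.601 -0.263  0.   ] mat [-0.005  0.049  0.   ]
  driver [215.3 218.6] 0.82 [ 0.456 -0.055  0.01 ] mat [-0.18   0.233  0.01 ]
  hood_lip [372.7  81.6] 0.62 [0.683 0.128 0.316] mat [0.017 0.448 0.316]
  mask [204.5 316.6] 0.6
fit [ 0.6123 -0.2679  0.0217] [-16.8   6.9   0.8] 0.14736862344471136 flat cost 0.1483723642928796
mat coords [0.0065 0.0459 0.0217]
```

Both cameras put the module at about mat (0.010, 0.044) when projected at the flat-lying height, and they agree there. A flat pose fits the outlines as well as a free one. The hood is still open, the dish and driver haven't moved, and the robot is clear.

```bash
python3 -c "
from plant import sign_off
print(sign_off())"
```

```text
the job is handed in; nothing more can be done
None
```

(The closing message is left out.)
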